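Start the hex bolt in its nut plate and keep hold of it

TASK

One of the two nut plates has its hex bolt already home; on the other the bolt only stands on the thread's mouth. Start that standing bolt without cross-threading it: turn it backward (anticlockwise from above) until it drops into the thread, never forcing it forward before that, then turn it forward (clockwise) one full turn. Finish while still gripping the bolt's head, holding it started and still for the spanner, and leave the finished bolt and the loose things around alone.

Things in the scene. Friction and masses are not known exactly. Their poses are not given: they have to be found in the camera images.
- bolt: the standing bolt: steel, upright, cannot tilt, about 0.4 kg, right-hand thread 28 mm thick. Hexagonal head 36 mm across flats, 41.6 mm across corners, 24 mm tall; origin at the head's centre on the axis, z up, at the start 94 mm above the desk. Flats face its own +x and every 60 degrees from there: grip across x or 60 or 120 degrees from it. Head's underside starts 30 mm above the boss's top.
- bolt_turn (a joint): angle of the standing bolt, rad; grows backward (anticlockwise from above). Starts between -0.9 and 0.9; zero means nothing to the thread. Stays where left (light friction). On the mouth it meets the gap where it drops within half a turn backward; gap about 40 degrees wide. Turned forward there, a blunt thread end stops it within half a turn: do not force it. Dropped in, it soon stops backward.
- bolt_sink (a joint): how far the standing bolt has sunk, m: 0 on the mouth, 0.007 to 0.008 just dropped in, then 0.008 more per turn forward (play about 1 mm); about 0.0155 after one turn, at most 0.023. The head sinks alike, by its own weight, unless clamped tightly: fingers set 37 to 37.5 mm apart (1 to 1.5 mm wider than the flats) turn it with some 5 degrees of play and let it sink between them.
- nut_plate: steel plate 110x80x10 mm fixed on the desk, with a round steel boss 53 mm thick on its middle, whose top is 52 mm above the desk; the standing bolt is in this boss. Origin at the centre of the plate's underside, below the bolt's axis.
- done_plate: the same plate and boss, also fixed, with the bolt that is already home: its head, of the same size, sits down on the boss, the head's centre 66.5 mm above the desk. To be left alone. Which of the plates is left and which right varies.
- spanner_mid (a point): bystander: combination spanner 159x27x8 mm, loose, lying on the desk between the plates; the point is its centre
- relay_mid (a point): bystander: small black relay 28x28x38 mm, loose, standing on the desk beyond the plates; the point is its centre
- masking_roll_mid (a point): bystander: roll of masking tape, 94 mm across and 25 mm high, loose, lying on the desk nearer the robot than the plates; the point is its centre
Mind the look-alikes: they are no part of the job. Leave any purple look-alike of the nut_plate alone.

How it is judged:
On the way, in this order (a step that is already met when the one before it is completed fails the run):
1. the bolt has been turned backward until it dropped into the thread (value of joint bolt_sink between 0.0058 and 0.0115 m), for 0.05 s.
2. the bolt has been turned forward about one full turn in the thread (value of joint bolt_sink above 0.0135 m), for 0.2 s.
At the end, for the whole second after the job is handed in: The bolt has sunk 15.5 mm, give or take 2 mm (dropped in and one turn forward, to a quarter of a turn), is still, and the fingers grip its head with more than 4 N (value of joint bolt_sink between 0.0135 and 0.0175 m and contact force between the fingers and bolt above 4 N and velocity of joint bolt_turn between -0.1 and 0.1 rad/s and velocity of joint bolt_sink between -0.01 and 0.01 m/s); the arm keeps its last pose, push and grip.
It fails at once if the bolt was forced forward before it had dropped into the thread (cross-threaded) (value of joint bolt_turn below -1.4 rad and value of joint bolt_sink below 0.004 m).
It fails at once if the finished bolt or its plate was pushed (contact force between any of the arm, the fingers and done_plate above 5 N).
It fails at once if a bystander was moved more than 20 mm (distance of any of spanner_mid, relay_mid, masking_roll_mid from where it was at the start of the episode above 0.02 m).
It also fails if it takes over 64 s, if anything falls off the work surface, if the arm or the gripper's body presses on something with over 40 N, if the wrist force passes 120 N, or if a joint passes its speed limit or range.

ROBOT

A 6-joint arm with a two-finger parallel gripper is mounted at the origin on a cart in front of the work surface, level with it; the furniture and walls round the work are solid. World frame = base frame: x ahead of the robot, y to its left, z up, the work surface at z = 0. Lengths are in m, angles in rad, forces in N, time in s.
With the tool pointing down it reaches from about 0.375 to 0.975 m from the base axis. Payload 3.8 kg.
Tool frame: the origin (TCP) lies at the very end of the fingers, on their centre line; the grasp point (between the pads) lies 19 mm behind it; z points along the fingers, y is the line along which they close (so a half turn about z gives the same grasp; the last joint's range is limited). The gripper opens to 85 mm and grips with 20 to 120 N. Pads are 22 mm wide; open, the fingers measure 114 mm over their backs; the gripper's body (76 mm by 85 mm) begins 54 mm behind the grasp point. The pads swing forward as they close: fully open they stand 13 mm farther back than shut.
Start: joints at [1.205, 0.264, 1.604, -0, 1.274, -0.037], TCP at [0.218, 0.639, 0.231] pointing down, gripper open.
Joint ranges: [-2.63, 2.63], [-0.94, 2.18], [0.31, 2.57], [-1.31, 4.45], [0, 2.66], [-2.55, 2.55]. Speed limits (rad/s): [2.57, 2.57, 3.14, 3.14, 3.14, 3.14].

INTERFACE

Orientations are given as [roll, pitch, yaw] about the fixed x, y, z axes, in that order (R = Rz(yaw) Ry(pitch) Rx(roll)).
In Python, from station import read_state, cams, bot gives the robot as it stands.
- The arm moves only by the tool play_rows, never from a script. Its argument "motion" is a list of rows, each an object with "turn": the turn, a rotation vector about the tool's x, y, z in degrees, a list of three; "dp": the shift along the tool's x, y, z in units of 30 mm (1.0 is 30 mm), a list of three; "hand": the finger opening in mm, from 0 to 85.4. In form: [{"turn": [ax, ay, az], "dp": [dx, dy, dz], "hand": hand}, ...]. A call has 1 to 8 rows; each row is the pose to reach, as a shift and turn from the pose commanded when the call began, along the tool's axes at that moment; what a row does not reach only later rows make up. A row lasts 1/12 s, in which the tool goes at most 41.7 mm and 7.16 degrees, less where a joint would pass 70% of its speed; a pose out of reach is approached as far as the arm can. A call with a gripper value outside its range is refused whole. The fingers move at their own pace and stop on an object; "newtons" is the grip in N (left out, the last holds). Time passes only in rows, so rows that repeat a pose let the fingers close. It gives the time, the measured TCP pose, the force, the opening and the grip force at its end, in the units of the state.
- read_state(): the state, without advancing time (a new reading comes with each control period).
- cams.get_image(name): name is "scene" or "top" or "wrist"; returns (picture, depth): 400x640x3 uint8, red, green, blue; 400x640 float32, m along the optical axis (not along the pixel's ray), 0 where there is no reading.
- cams.get_calibration(name): a dict with "intrinsics" (3x3 intrinsics, pixels), "k1" (the pictures are not rectified: a ray, as slopes to the right and down, at radius r is drawn at 1 + k1 r^2 times it, then the intrinsics apply), "view" (4x4, takes a point from world to camera coordinates). Camera axes: x right, y down, z forward; pixel columns grow to the right and rows downward; lengths in m; the calibration is good to about 2 mm. A picture is of the moment at which its call begins: read the wrist's pose just before it. get_calibration takes no time and is no camera call; for the wrist camera it gives the pose at the moment of the call.
- bot.close_job(): hands the job in; it is judged then, once.
Trained networks look in the newest picture that a camera, given by its name, has taken for a name from the list of things; names that differ only in an ending like _2 or _b are one class to them, and where a whole thing is asked for, a point or a joint stands for the part that bears it (a point fixed in the world has none). Each returns a list of dicts, best first, with "conf" (0 to 1); they miss things now and then, are a little off and sometimes report something else, mostly with a low value. They report only what shows in the picture. A call takes as long as a camera call. They do not tell look-alikes from the thing itself.
- cams.look_for(thing, camera): "position" ([column, row] in pixels, amid what is visible of it).
- cams.regions_of(thing, camera): "pixels" (400x640 bool, what is visible of it) and "position" ([column, row] in pixels, amid what is visible of it).
The state is a dict: "clock": time; "q": joint angles; "qd": joint speeds; "joint_torque": joint torques, N m; "tcp_pos": TCP position; "ee_rot": TCP orientation; "ft_force": force on the tool from outside, world axes, zero at the start; "torque": the same for the moment, N m; "width": finger opening in m; "finger_force": force on a finger pad.
Only numpy, scipy, OpenCV 4.12 (cv2) and the standard library are available. Lean on these libraries where they do the work, as an engineer would, in place of code of your own. Each camera call takes 0.05 s, during which the arm holds its last target. There are 200 camera calls.

## Working session

There is one attempt and no reset: what is moved stays moved. The work goes in short steps, Python scripts to look and compute and a tool call to move; the robot and the scene stay as the last step left them, time stands still between calls to the robot, and variables do not carry over. Pictures are saved under pics/ and viewed, at most 10 in all, crops included, and the job is handed in when it is done.

Besides the shell and the picture viewer there is one more tool, called after "Emit:" as name(argument=value, ...) on one line, values as JSON. play_rows: Moves the arm, as the interface text tells. Its arguments: {"type":"object","properties":{"motion":{"type":"array","items":{"type":"object","properties":{"turn":{"type":"array","items":{"type":"number"}},"dp":{"type":"array","items":{"type":"number"}},"hand":{"type":"number"}}}},"newtons":{"type":"number"}},"required":["motion"]}

```bash
mkdir -p pics; cat > h.py <<'E'
import numpy as np,cv2
from station import read_state,cams,bot
def world(name,px,depth,cal=None):
    """px Nx2, depth N -> world points"""
    c=cal or cams.get_calibration(name);K=np.array(c["intrinsics"]);k1=c["k1"]
    n=cv2.undistortPoints(np.array(px,float).reshape(-1,1,2),K,np.array([k1,0,0,0.])).reshape(-1,2)
    d=np.array(depth).reshape(-1,1)
    P=np.hstack([n*d,d]);V=np.array(c["view"])
    return (P-V[:3,3])@V[:3,:3]
def grid(name,depth,cal=None):
    v,u=np.nonzero(depth>0)
    return u,v,world(name,np.c_[u,v],depth[v,u],cal)
def save(n,im): cv2.imwrite("pics/"+n,im[:,:,::-1])
E
python3 - <<'E'
from h import *
s=read_state();print(s)
for n in("top","scene"):
    im,d=cams.get_image(n);save(n+"0.png",im)
    for t in("bolt","nut_plate","done_plate","spanner_mid","relay_mid","masking_roll_mid"):
        for r in cams.look_for(t,n)[:4]:
            c,w=map(int,np.round(r["position"]));
            print(n,t,round(r["conf"],2),c,w,np.round(world(n,[[c,w]],[d[w,c]])[0],3))
E
```

```text
{'clock': 0.0, 'q': array([ 1.20510710e+00,  2.64768051e-01,  1.60541121e+00,  2.36552742e-05,
        1.27373001e+00, -3.69319098e-02]), 'qd': array([ 2.08224629e-04, -1.46880397e-03, -7.13402732e-04, -1.06758990e-03,
       -5.19489892e-05, -7.85322335e-04]), 'joint_torque': array([ 1.20403594e-03, -5.15105438e+01, -3.67319298e+01,  1.53665019e-04,
        1.27489446e-02,  1.26416816e-05]), 'tcp_pos': array([0.21767786, 0.63813413, 0.22993193]), 'ee_rot': array([-3.13927845e+00, -1.08125230e-04,  2.81282826e+00]), 'ft_force': array([-0.10483542,  0.3035844 ,  0.06557594]), 'torque': array([0.0406859 , 0.0151471 , 0.03734208]), 'finger_force': 0.0, 'width': 0.08580755755976122}
top bolt 0.81 405 161 [ 0.639 -0.135  0.111]
top bolt 0.65 199 190 [0.567 0.368 0.11 ]
top bolt 0.64 206 261 [0.396 0.343 0.109]
top bolt 0.51 273 197 [0.55  0.188 0.104]
top nut_plate 0.97 208 191 [0.572 0.361 0.06 ]
top nut_plate 0.9 398 169 [ 0.631 -0.128  0.051]
top nut_plate 0.81 277 203 [0.542 0.185 0.048]
top nut_plate 0.67 219 262 [0.393 0.327 0.054]
top done_plate 0.88 435 228 [ 0.477 -0.209  0.081]

[... 210 characters left out ...]
cene bolt 0.89 180 175 [0.383 0.334 0.097]
scene bolt 0.84 420 206 [ 0.63  -0.143  0.095]
scene bolt 0.75 273 170 [0.534 0.189 0.094]
scene bolt 0.53 231 141 [0.559 0.357 0.097]
scene nut_plate 0.78 270 190 [0.525 0.194 0.04 ]
scene nut_plate 0.7 188 200 [0.382 0.32  0.033]
scene nut_plate 0.62 418 224 [ 0.624 -0.147  0.052]
scene nut_plate 0.55 233 166 [0.554 0.354 0.026]
scene done_plate 0.79 416 293 [ 0.458 -0.242  0.045]
scene done_plate 0.74 384 195 [ 0.701 -0.012  0.021]
scene spanner_mid 0.68 345 231 [ 0.549 -0.011  0.008]
scene spanner_mid 0.57 418 293 [ 0.462 -0.244  0.043]
scene relay_mid 0.71 384 195 [ 0.701 -0.012  0.021]
scene masking_roll_mid 0.94 304 267 [ 0.391 -0.028  0.029]
```

View pics/top0.png

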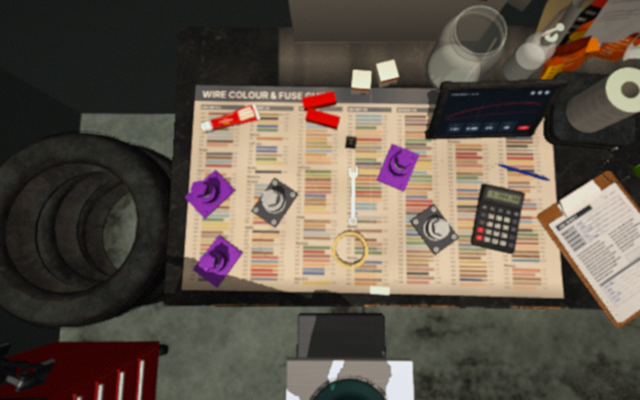

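View pics/scene0.png

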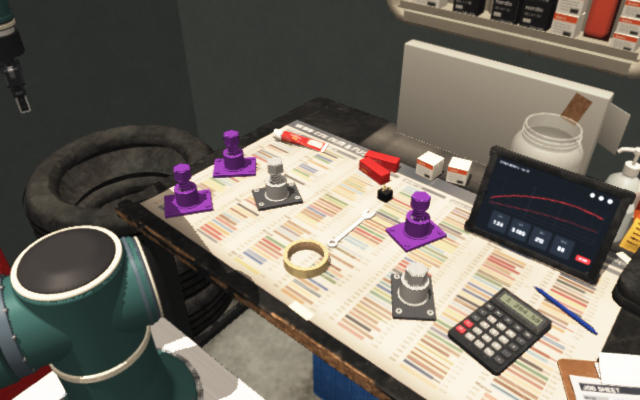

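The grey plate at top (275,200) / scene (275,185) has the tall standing bolt. The grey one at top (435,228) has a low head, so that's the finished one. The purple ones are look-alikes. Next I'll measure the bolt.

```bash
cat >> h.py <<'E'
from scipy.spatial.transform import Rotation as Ro
def Rt(s): return Ro.from_euler('xyz',s["ee_rot"]).as_matrix()
E
python3 - <<'E'
from h import *
s=read_state();R=Rt(s);print(R.round(3))
for n in("top","scene"):
    im,d=cams.get_image(n);u,v,P=grid(n,d)
    m=(np.hypot(P[:,0]-.54,P[:,1]-.19)<.06)&(abs(P[:,2]-.106)<.005)
    Q=P[m];print(n,m.sum(),Q.mean(0).round(4),Q.min(0).round(3),Q.max(0).round(3))
    if n=="top": 
        t=Q.mean(0)
c=cams.get_calibration("wrist");V=np.array(c["view"]);cp=-V[:3,:3].T@V[:3,3];print("cam in tool",R.T@(cp-s["tcp_pos"]), "axis",R.T@V[2,:3])
print("dp to bolt /30mm",R.T@(np.r_[t[:2],.23]-s["tcp_pos"])/.03)
E
```

```text
[[-0.946  0.323  0.   ]
 [ 0.323  0.946  0.   ]
 [ 0.     0.    -1.   ]]
top 186 [0.5509 0.1965 0.1071] [0.531 0.178 0.101] [0.57  0.215 0.111]
scene 146 [0.5465 0.1953 0.1064] [0.529 0.179 0.101] [0.568 0.217 0.11 ]
cam in tool [ 0.06705412  0.00026946 -0.14260599] axis [-2.65617134e-01  3.54346061e-04  9.64078530e-01]
dp to bolt /30mm [-15.2653348  -10.37010031   0.04340822]
```

Emit:
play_rows(motion=[{"dp":[-15.2,-10.4,0],"turn":[0,0,0],"hand":85},{"dp":[-15.2,-10.4,0],"turn":[0,0,0],"hand":85},{"dp":[-15.2,-10.4,0],"turn":[0,0,0],"hand":85},{"dp":[-15.2,-10.4,0],"turn":[0,0,0],"hand":85},{"dp":[-15.2,-10.4,0],"turn":[0,0,0],"hand":85},{"dp":[-15.2,-10.4,0],"turn":[0,0,0],"hand":85},{"dp":[-15.2,-10.4,0],"turn":[0,0,0],"hand":85},{"dp":[-15.2,-10.4,0],"turn":[0,0,0],"hand":85}])

```text
clock: 1.47
tcp_pos: [0.4184, 0.3702, 0.2316]
ee_rot: [3.141, 0.0, 2.813]
ft_force: [0.3, 0.6, -0.3]
width: 0.085
finger_force: 0.0
```

```bash
python3 - <<'E'
from h import *
s=read_state();R=Rt(s);print(s["clock"],s["tcp_pos"],s["ee_rot"],s["q"])
print("dp",R.T@(np.r_[.55,.196,.206]-s["tcp_pos"])/.03)
E
```

```text
1.4667 [0.41838017 0.37018597 0.23160909] [3.14095647e+00 4.45174266e-04 2.81313622e+00] [ 6.79793828e-01  4.36610786e-02  1.85565105e+00 -3.93841271e-05
  1.24150495e+00 -5.62533484e-01]
dp [-6.02538409 -4.08107712  0.85372267]
```

Emit:
play_rows(motion=[{"dp":[-6.0,-4.1,0.85],"turn":[0,0,0],"hand":85},{"dp":[-6.0,-4.1,0.85],"turn":[0,0,0],"hand":85},{"dp":[-6.0,-4.1,0.85],"turn":[0,0,0],"hand":85},{"dp":[-6.0,-4.1,0.85],"turn":[0,0,0],"hand":85},{"dp":[-6.0,-4.1,0.85],"turn":[0,0,0],"hand":85},{"dp":[-6.0,-4.1,0.85],"turn":[0,0,0],"hand":85},{"dp":[-6.0,-4.1,0.85],"turn":[0,0,0],"hand":85},{"dp":[-6.0,-4.1,0.85],"turn":[0,0,0],"hand":85}])

```text
clock: 2.13
tcp_pos: [0.5482, 0.197, 0.2056]
ee_rot: [3.141, -0.001, 2.811]
ft_force: [-0.0, -1.0, 0.4]
width: 0.0847
finger_force: 0.0
```

```bash
cat > m.py <<'E'
from h import *
def look(name,zt=.106,c0=(.55,.196)):
    s=read_state();R=Rt(s);c=cams.get_calibration("wrist");im,d=cams.get_image("wrist");save(name,im)
    u,v,P=grid("wrist",d,c)
    m=(np.hypot(P[:,0]-c0[0],P[:,1]-c0[1])<.035)&(abs(P[:,2]-zt)<.008)
    zz=np.median(P[m,2]); m&=abs(P[:,2]-zz)<.003
    mask=np.zeros(d.shape,np.uint8);mask[v[m],u[m]]=255
    cs,_=cv2.findContours(mask,cv2.RETR_EXTERNAL,cv2.CHAIN_APPROX_NONE);k=max(cs,key=cv2.contourArea).reshape(-1,2)
    W=world("wrist",k,np.full(len(k),0.)+d[k[:,1],k[:,0]],c)[:,:2]
    # support function fit: width over directions (hexagon: min at flats)
    a=np.radians(np.arange(0,60,1));w=[]
    for t in a:
        w.append(np.mean([np.ptp(W@[np.cos(t+i*np.pi/3),np.sin(t+i*np.pi/3)]) for i in range(3)]))
    i=int(np.argmin(w));A=np.array([[np.cos(a[i]+j*np.pi/3),np.sin(a[i]+j*np.pi/3)] for j in range(3)])
    mid=[((W@x).max()+(W@x).min())/2 for x in A];ctr=np.linalg.lstsq(A,np.array(mid),rcond=None)[0]
    yaws=np.degrees(s["ee_rot"][2])
    print("clock",s["clock"],"z",zz,"n",m.sum(),"flat dir deg",i,"w",w[i],max(w),[round(np.ptp(W@x),4) for x in A],"ctr",ctr,"tcp",s["tcp_pos"],"yaw",yaws,"q6",s["q"][5])
    ydir=yaws-90; print("turn ACW needed", (i-ydir+30)%60-30)
    print("dp",R.T@(np.r_[ctr,.06]-s["tcp_pos"])/.03)
    return im,s,c
E
python3 - <<'E'
from m import *
look("w1.png")
E
```

```text
clock 2.1333 z 0.10662849437648429 n 1500 flat dir deg 17 w 0.03625988460917589 0.04112542123024749 [np.float64(0.0363), np.float64(0.0361), np.float64(0.0364)] ctr [0.55104839 0.19794781] tcp [0.54820641 0.19698651 0.20563439] yaw 161.04143362411483 q6 -0.9384300653399094
turn ACW needed 5.9585663758851695
dp [-0.08371629  0.05997834  4.85441737]
```

View pics/w1.png

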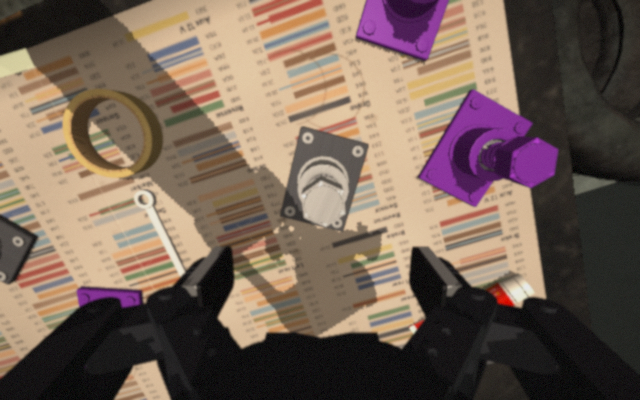

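The wrist picture shows the bare steel hex head at (325,200). Its size fits (36.3 by 41.1 mm, top at z 0.1066). The axis is near (0.551, 0.198) and a flat points along 17°. I'll pre-rotate clockwise 114° so there's room to turn backward.

Emit:
play_rows(motion=[{"dp":[-0.08,0.06,0],"turn":[0,0,7],"hand":85},{"dp":[-0.08,0.06,0],"turn":[0,0,14],"hand":85},{"dp":[-0.08,0.06,0],"turn":[0,0,21],"hand":85},{"dp":[-0.08,0.06,0],"turn":[0,0,28],"hand":85},{"dp":[-0.08,0.06,0],"turn":[0,0,35],"hand":85},{"dp":[-0.08,0.06,0],"turn":[0,0,42],"hand":85},{"dp":[-0.08,0.06,0],"turn":[0,0,49],"hand":85},{"dp":[-0.08,0.06,0],"turn":[0,0,56],"hand":85}])

```text
clock: 2.85
tcp_pos: [0.55, 0.2004, 0.2063]
ee_rot: [3.141, -0.001, 1.832]
ft_force: [-0.5, 0.8, 0.0]
width: 0.0846
finger_force: 0.0
```

Emit:
play_rows(motion=[{"dp":[0,0,0],"turn":[0,0,7],"hand":85},{"dp":[0,0,0],"turn":[0,0,14],"hand":85},{"dp":[0,0,0],"turn":[0,0,21],"hand":85},{"dp":[0,0,0],"turn":[0,0,28],"hand":85},{"dp":[0,0,0],"turn":[0,0,35],"hand":85},{"dp":[0,0,0],"turn":[0,0,42],"hand":85},{"dp":[0,0,0],"turn":[0,0,49],"hand":85},{"dp":[0,0,0],"turn":[0,0,56],"hand":85}])

```text
clock: 3.52
tcp_pos: [0.55, 0.2004, 0.2062]
ee_rot: [-3.141, -0.001, 0.855]
ft_force: [-0.6, 0.0, -0.2]
width: 0.0849
finger_force: 0.0
```

Emit:
play_rows(motion=[{"dp":[0,0,0],"turn":[0,0,2],"hand":85},{"dp":[0,0,0],"turn":[0,0,2],"hand":85},{"dp":[0,0,0],"turn":[0,0,2],"hand":85}])

```text
clock: 3.77
tcp_pos: [0.5503, 0.1998, 0.2061]
ee_rot: [-3.141, -0.001, 0.827]
ft_force: [0.2, 0.2, 0.3]
width: 0.085
finger_force: 0.0
```

```bash
python3 - <<'E'
from m import *
look("w2.png")
E
```

```text
clock 3.7667 z 0.1065494713818333 n 1507 flat dir deg 16 w 0.036199225109664356 0.04101326006664737 [np.float64(0.0365), np.float64(0.0362), np.float64(0.0359)] ctr [0.55146369 0.19785253] tcp [0.55027777 0.19984124 0.2061354 ] yaw 47.3693829854005 q6 1.0495024772034904
turn ACW needed -1.369382985400506
dp [-0.02453595  0.07452933  4.87115938]
```

Two views from different sides agree on the axis, (0.551, 0.198). Going down.

Emit:
play_rows(motion=[{"dp":[-0.02,0.07,1.2],"turn":[0,0,1],"hand":75},{"dp":[-0.02,0.07,2.2],"turn":[0,0,1],"hand":65},{"dp":[-0.02,0.07,3.2],"turn":[0,0,1],"hand":60},{"dp":[-0.02,0.07,4.2],"turn":[0,0,1],"hand":60},{"dp":[-0.02,0.07,4.75],"turn":[0,0,1],"hand":55},{"dp":[-0.02,0.07,4.75],"turn":[0,0,1],"hand":50},{"dp":[-0.02,0.07,4.75],"turn":[0,0,1],"hand":45},{"dp":[-0.02,0.07,4.75],"turn":[0,0,1],"hand":42}], newtons=20)

```text
clock: 4.48
tcp_pos: [0.5533, 0.1971, 0.0648]
ee_rot: [3.141, -0.002, 0.807]
ft_force: [0.3, -0.4, 0.4]
width: 0.0419
finger_force: 0.0
```

Emit:
play_rows(motion=[{"dp":[0,0,0],"turn":[0,0,0],"hand":39},{"dp":[0,0,0],"turn":[0,0,0],"hand":35},{"dp":[0,0,0],"turn":[0,0,0],"hand":35},{"dp":[0,0,0],"turn":[0,0,0],"hand":35},{"dp":[0,0,0],"turn":[0,0,0],"hand":35},{"dp":[0,0,0],"turn":[0,0,0],"hand":35}], newtons=20)

```text
clock: 4.98
tcp_pos: [0.5531, 0.1979, 0.0655]
ee_rot: [-3.142, -0.004, 0.805]
ft_force: [-1.2, 5.2, 2.6]
width: 0.0358
finger_force: 19.9
```

```bash
cat > st.py <<'E'
from h import *
s=read_state();R=Rt(s)
print(s["clock"],"F tool",(R.T@s["ft_force"]).round(2),"T tool",(R.T@s["torque"]).round(3),s["tcp_pos"].round(4),"yaw",np.degrees(s["ee_rot"]).round(2),"w",s["width"],s["finger_force"],"q6",s["q"][5])
E
python3 st.py
```

```text
4.9833 F tool [ 2.93 -4.52 -2.6 ] T tool [0.789 0.245 0.013] [0.5531 0.1979 0.0655] yaw [-179.99   -0.21   46.14] w 0.035752143429481 19.90335028152913 q6 1.0642653185470832
```

Emit:
play_rows(motion=[{"dp":[0,0,0],"turn":[0,0,0],"hand":38},{"dp":[-0.04,-0.04,0.05],"turn":[0,0,0],"hand":38},{"dp":[-0.04,-0.04,0.05],"turn":[0,0,0],"hand":37},{"dp":[-0.04,-0.04,0.05],"turn":[0,0,0],"hand":35},{"dp":[-0.04,-0.04,0.05],"turn":[0,0,0],"hand":35},{"dp":[-0.04,-0.04,0.05],"turn":[0,0,0],"hand":35},{"dp":[-0.04,-0.04,0.05],"turn":[0,0,0],"hand":35}])

```text
clock: 5.57
tcp_pos: [0.5507, 0.1964, 0.0621]
ee_rot: [3.141, -0.0, 0.806]
ft_force: [-1.7, 0.8, 4.8]
width: 0.0363
finger_force: 20.4
```

```bash
python3 st.py
```

```text
5.5667 F tool [-0.59 -1.75 -4.81] T tool [ 0.368  0.007 -0.053] [0.5507 0.1964 0.0621] yaw [ 1.7999e+02 -2.0000e-02  4.6160e+01] w 0.03630786279521667 20.351332915888634 q6 1.065116970732214
```

Emit:
play_rows(motion=[{"dp":[0,-0.015,0],"turn":[0,0,0],"hand":37.3},{"dp":[0,-0.015,0],"turn":[0,0,0],"hand":37.3},{"dp":[0,-0.015,0],"turn":[0,0,-6],"hand":37.3},{"dp":[0,-0.015,0],"turn":[0,0,-12],"hand":37.3},{"dp":[0,-0.015,0],"turn":[0,0,-18],"hand":37.3},{"dp":[0,-0.015,0],"turn":[0,0,-24],"hand":37.3}])

```text
clock: 6.07
tcp_pos: [0.5501, 0.1962, 0.0613]
ee_rot: [3.142, 0.001, 1.23]
ft_force: [-0.6, -0.4, -0.9]
width: 0.0374
finger_force: 1.6
```

```bash
cat > hd.py <<'E'
from h import *
import sys
exec(open("st.py").read().split("\n",1)[1])
for n in sys.argv[2:] or ["wrist"]:
    c=cams.get_calibration(n);im,d=cams.get_image(n)
    if sys.argv[1]!="-": save(sys.argv[1]+n+".png",im)
    u,v,P=grid(n,d,c)
    m=(np.hypot(P[:,0]-.5512,P[:,1]-.1976)<.012)
    z=P[m,2]; hs,e=np.histogram(z,np.arange(.05,.25,.002)); o=np.argsort(-hs)[:4]
    print(n,m.sum(),[(round(e[i],3),int(hs[i])) for i in o],"med in .08-.11:",np.median(z[(z>.08)&(z<.112)]) if m.any() else 0)
E
python3 hd.py a wrist scene; python3 hd.py - top
```

```text
6.0667 F tool [-0.61 -0.47  0.94] T tool [-0.145 -0.008  0.049] [0.5501 0.1962 0.0613] yaw [1.800e+02 4.000e-02 7.046e+01] w 0.037352568855544804 1.5636034298222512 q6 0.641826384891519
wrist 6798 [(np.float64(0.106), 2618), (np.float64(0.152), 548), (np.float64(0.15), 503), (np.float64(0.148), 494)] med in .08-.11: 0.10690169273764868
scene 168 [(np.float64(0.106), 24), (np.float64(0.108), 14), (np.float64(0.05), 7), (np.float64(0.066), 6)] med in .08-.11: 0.1073709095767765
6.1667 F tool [0.73 0.87 0.12] T tool [-0.081  0.083  0.035] [0.5503 0.1963 0.0613] yaw [1.7999e+02 3.0000e-02 7.0180e+01] w 0.03731750810265542 0.33504465396717364 q6 0.6466329768325761
top 165 [(np.float64(0.05), 0), (np.float64(0.052), 0), (np.float64(0.054), 0), (np.float64(0.056), 0)] med in .08-.11: nan
  return _methods._mean(a, axis=axis, dtype=dtype,
  ret = ret.dtype.type(ret / rcount)
```

View pics/awrist.png

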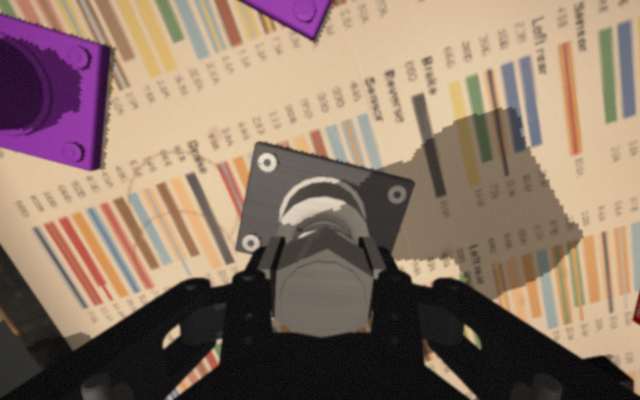

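The wrist view shows the head caged between the pads at about (322,290), with its flats turned along with the fingers. The top is at z 0.107, so it hasn't dropped yet. Continuing backward.

Emit:
play_rows(motion=[{"dp":[0,0,0],"turn":[0,0,-6],"hand":37.3},{"dp":[0,0,0],"turn":[0,0,-12],"hand":37.3},{"dp":[0,0,0],"turn":[0,0,-18],"hand":37.3},{"dp":[0,0,0],"turn":[0,0,-24],"hand":37.3},{"dp":[0,0,0],"turn":[0,0,-24],"hand":37.3}])

```text
clock: 6.63
tcp_pos: [0.5504, 0.1965, 0.0616]
ee_rot: [3.141, 0.0, 1.643]
ft_force: [0.9, -0.4, -0.5]
width: 0.0373
finger_force: 0.6
```

```bash
python3 hd.py - wrist
```

```text
6.6333 F tool [-0.49  0.9   0.51] T tool [-0.153 -0.041  0.013] [0.5504 0.1965 0.0616] yaw [1.7997e+02 1.0000e-02 9.4150e+01] w 0.03734310824805011 0.6366487898822015 q6 0.2282242055098402
wrist 6329 [(np.float64(0.106), 2638), (np.float64(0.152), 475), (np.float64(0.15), 454), (np.float64(0.148), 416)] med in .08-.11: 0.10703870905448687
```

Emit:
play_rows(motion=[{"dp":[0,0,0],"turn":[0,0,-6],"hand":37.3},{"dp":[0,0,0],"turn":[0,0,-12],"hand":37.3},{"dp":[0,0,0],"turn":[0,0,-18],"hand":37.3},{"dp":[0,0,0],"turn":[0,0,-24],"hand":37.3},{"dp":[0,0,0],"turn":[0,0,-24],"hand":37.3}])

```text
clock: 7.1
tcp_pos: [0.5505, 0.1967, 0.0618]
ee_rot: [3.141, 0.0, 2.06]
ft_force: [2.0, 1.3, -0.5]
width: 0.0372
finger_force: 0.8
```

```bash
python3 hd.py - wrist
```

```text
7.1 F tool [0.18 2.33 0.47] T tool [-0.151 -0.035  0.055] [0.5505 0.1967 0.0618] yaw [1.7997e+02 1.0000e-02 1.1806e+02] w 0.037197976227857664 0.7635476707946509 q6 -0.18909050663798224
wrist 5747 [(np.float64(0.106), 2594), (np.float64(0.15), 386), (np.float64(0.154), 381), (np.float64(0.152), 379)] med in .08-.11: 0.10704433777488266
```

Emit:
play_rows(motion=[{"dp":[0,0.015,0],"turn":[0,0,-6],"hand":37.3},{"dp":[0,0.015,0],"turn":[0,0,-12],"hand":37.3},{"dp":[0,0.015,0],"turn":[0,0,-18],"hand":37.3},{"dp":[0,0.015,0],"turn":[0,0,-24],"hand":37.3},{"dp":[0,0.015,0],"turn":[0,0,-24],"hand":37.3}])

```text
clock: 7.57
tcp_pos: [0.5507, 0.1971, 0.0619]
ee_rot: [3.141, 0.0, 2.479]
ft_force: [0.9, 1.0, -0.2]
width: 0.0369
finger_force: 0.6
```

```bash
python3 hd.py - wrist
```

```text
7.5667 F tool [-0.09  1.33  0.16] T tool [-0.177 -0.001  0.011] [0.5507 0.1971 0.0619] yaw [179.97   0.   142.01] w 0.03685190191254268 0.5567811258879374 q6 -0.6070075216851298
wrist 4967 [(np.float64(0.098), 2283), (np.float64(0.154), 343), (np.float64(0.152), 333), (np.float64(0.15), 329)] med in .08-.11: 0.09904583069047736
```

It dropped: the head top went from 0.107 to 0.099. Now forward (clockwise).

Emit:
play_rows(motion=[{"dp":[0,0.01,0],"turn":[0,0,7],"hand":37.3},{"dp":[0,0.01,0],"turn":[0,0,14],"hand":37.3},{"dp":[0,0.01,0],"turn":[0,0,21],"hand":37.3},{"dp":[0,0.01,0],"turn":[0,0,28],"hand":37.3},{"dp":[0,0.01,0],"turn":[0,0,35],"hand":37.3},{"dp":[0,0.01,0],"turn":[0,0,42],"hand":37.3},{"dp":[0,0.01,0],"turn":[0,0,49],"hand":37.3},{"dp":[0,0.01,0],"turn":[0,0,56],"hand":37.3}])

```text
clock: 8.28
tcp_pos: [0.5507, 0.1973, 0.0616]
ee_rot: [-3.142, -0.0, 1.491]
ft_force: [1.3, 0.5, -0.4]
width: 0.0375
finger_force: 1.0
```

```bash
python3 hd.py - wrist
```

```text
8.2833 F tool [0.63 1.27 0.38] T tool [-0.184  0.17  -0.017] [0.5507 0.1973 0.0616] yaw [-1.800e+02 -1.000e-02  8.545e+01] w 0.03749889009417335 1.0488511864969041 q6 0.3806184472516572
wrist 5114 [(np.float64(0.098), 1624), (np.float64(0.096), 797), (np.float64(0.152), 368), (np.float64(0.15), 356)] med in .08-.11: 0.09824467722259382
```

Low forces, and it's sinking as expected. Continuing.

Emit:
play_rows(motion=[{"dp":[0,0.01,0],"turn":[0,0,7],"hand":37.3},{"dp":[0,0.01,0],"turn":[0,0,14],"hand":37.3},{"dp":[0,0.01,0],"turn":[0,0,21],"hand":37.3},{"dp":[0,0.01,0],"turn":[0,0,28],"hand":37.3},{"dp":[0,0.01,0],"turn":[0,0,35],"hand":37.3},{"dp":[0,0.01,0],"turn":[0,0,42],"hand":37.3},{"dp":[0,0.01,0],"turn":[0,0,49],"hand":37.3},{"dp":[0,0.01,0],"turn":[0,0,56],"hand":37.3}])

```text
clock: 9.0
tcp_pos: [0.5504, 0.197, 0.0612]
ee_rot: [-3.141, 0.001, 0.518]
ft_force: [0.5, 1.0, -2.1]
width: 0.0375
finger_force: 1.5
```

Emit:
play_rows(motion=[{"dp":[0,0,0],"turn":[0,0,7],"hand":37.3},{"dp":[0,0,0],"turn":[0,0,14],"hand":37.3},{"dp":[0,0,0],"turn":[0,0,21],"hand":37.3},{"dp":[0,0,0],"turn":[0,0,28],"hand":37.3},{"dp":[0,0,0],"turn":[0,0,35],"hand":37.3},{"dp":[0,0,0],"turn":[0,0,42],"hand":37.3},{"dp":[0,0,0],"turn":[0,0,48],"hand":37.3},{"dp":[0,0,0],"turn":[0,0,48],"hand":37.3}])

```text
clock: 9.67
tcp_pos: [0.5504, 0.1971, 0.0613]
ee_rot: [3.141, 0.001, -0.316]
ft_force: [0.3, 1.4, -0.4]
width: 0.037
finger_force: 0.4
```

```bash
python3 hd.py - wrist
```

```text
9.6667 F tool [-0.12 -1.45  0.38] T tool [ 0.121  0.014 -0.02 ] [0.5504 0.1971 0.0613] yaw [ 1.7997e+02  7.0000e-02 -1.8100e+01] w 0.03701506869639453 0.3702004684600979 q6 2.187598428790988
wrist 5529 [(np.float64(0.094), 1509), (np.float64(0.096), 845), (np.float64(0.15), 423), (np.float64(0.152), 420)] med in .08-.11: 0.09581691817643434
```

Emit:
play_rows(motion=[{"dp":[0,0,0],"turn":[0,0,0],"hand":55},{"dp":[0,0,0],"turn":[0,0,0],"hand":55},{"dp":[0,0,0],"turn":[0,0,0],"hand":55},{"dp":[0,0,0],"turn":[0,0,-7],"hand":55},{"dp":[0,0,0],"turn":[0,0,-14],"hand":55},{"dp":[0,0,0],"turn":[0,0,-21],"hand":55},{"dp":[0,0,0],"turn":[0,0,-28],"hand":55},{"dp":[0,0,0],"turn":[0,0,-35],"hand":55}])

```text
clock: 10.38
tcp_pos: [0.5511, 0.197, 0.0619]
ee_rot: [3.141, -0.0, 0.306]
ft_force: [-0.1, -0.6, 0.7]
width: 0.055
finger_force: 0.0
```

Emit:
play_rows(motion=[{"dp":[0,0,0],"turn":[0,0,-7],"hand":55},{"dp":[0,0,0],"turn":[0,0,-14],"hand":55},{"dp":[0,0,0],"turn":[0,0,-21],"hand":55},{"dp":[0,0,0],"turn":[0,0,-28],"hand":55},{"dp":[0,0,0],"turn":[0,0,-35],"hand":55},{"dp":[0,0,0],"turn":[0,0,-42],"hand":55},{"dp":[0,0,0],"turn":[0,0,-49],"hand":55},{"dp":[0,0,0],"turn":[0,0,-56],"hand":55}])

```text
clock: 11.05
tcp_pos: [0.5511, 0.197, 0.0619]
ee_rot: [3.141, 0.0, 1.284]
ft_force: [1.8, -0.4, 0.1]
width: 0.0555
finger_force: 0.0
```

Emit:
play_rows(motion=[{"dp":[0,0,0],"turn":[0,0,-7],"hand":55},{"dp":[0,0,0],"turn":[0,0,-14],"hand":55},{"dp":[0,0,0],"turn":[0,0,-21],"hand":55},{"dp":[0,0,0],"turn":[0,0,-28],"hand":55},{"dp":[0,0,0],"turn":[0,0,-35],"hand":55},{"dp":[0,0,0],"turn":[0,0,-42],"hand":55},{"dp":[0,0,0],"turn":[0,0,-49],"hand":55},{"dp":[0,0,0],"turn":[0,0,-56],"hand":55}])

```text
clock: 11.72
tcp_pos: [0.551, 0.197, 0.0619]
ee_rot: [-3.142, 0.0, 2.261]
ft_force: [-1.2, 0.6, 1.1]
width: 0.0547
finger_force: 0.0
```

Emit:
play_rows(motion=[{"dp":[0,0,0],"turn":[0,0,-7],"hand":55},{"dp":[0,0,0],"turn":[0,0,-14],"hand":55},{"dp":[0,0,0],"turn":[0,0,-21],"hand":55},{"dp":[0,0,0],"turn":[0,0,-28],"hand":55},{"dp":[0,0,0],"turn":[0,0,-35],"hand":55},{"dp":[0,0,0],"turn":[0,0,-42],"hand":55},{"dp":[0,0,0],"turn":[0,0,-49],"hand":55},{"dp":[0,0,0],"turn":[0,0,-56],"hand":55}])

```text
clock: 12.38
tcp_pos: [0.551, 0.197, 0.0619]
ee_rot: [-3.141, 0.0, -3.045]
ft_force: [0.2, 0.2, -0.2]
width: 0.0549
finger_force: 0.0
```

Emit:
play_rows(motion=[{"dp":[0,0,0],"turn":[0,0,-7],"hand":55},{"dp":[0,0,0],"turn":[0,0,-14],"hand":55},{"dp":[0,0,0],"turn":[0,0,-21],"hand":55},{"dp":[0,0,0],"turn":[0,0,-28],"hand":55},{"dp":[0,0,0],"turn":[0,0,-35],"hand":55},{"dp":[0,0,0],"turn":[0,0,-39],"hand":55},{"dp":[0,0,0],"turn":[0,0,-39],"hand":55}])

```text
clock: 12.97
tcp_pos: [0.5511, 0.197, 0.0619]
ee_rot: [-3.141, 0.0, -2.369]
ft_force: [0.1, 0.5, -0.5]
width: 0.0551
finger_force: 0.0
```

```bash
python3 hd.py b wrist
```

```text
12.9667 F tool [-0.48  0.3   0.54] T tool [-0.072 -0.02   0.061] [0.5511 0.197  0.0619] yaw [-179.99    0.   -135.71] w 0.05511529970237688 0.0 q6 -2.042868607520261
wrist 4613 [(np.float64(0.094), 1525), (np.float64(0.096), 806), (np.float64(0.152), 329), (np.float64(0.154), 288)] med in .08-.11: 0.0957821834217502
```

View pics/bwrist.png

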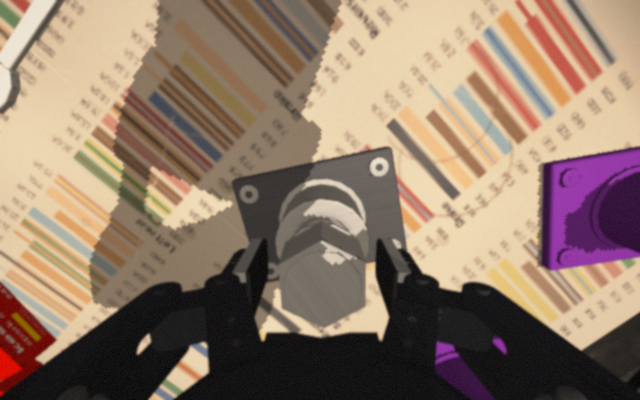

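The head at (322,285) is centred between the open pads, with its flats nearly parallel to them, and it hasn't moved (z 0.0958). I'll close the cage and keep turning forward.

Emit:
play_rows(motion=[{"dp":[0,0,0],"turn":[0,0,0],"hand":42},{"dp":[0,0,0],"turn":[0,0,0],"hand":37.3},{"dp":[0,0,0],"turn":[0,0,0],"hand":37.3},{"dp":[0,0,0],"turn":[0,0,0],"hand":37.3},{"dp":[0,0,0],"turn":[0,0,7],"hand":37.3},{"dp":[0,0,0],"turn":[0,0,14],"hand":37.3},{"dp":[0,0,0],"turn":[0,0,21],"hand":37.3},{"dp":[0,0,0],"turn":[0,0,28],"hand":37.3}])

```text
clock: 13.68
tcp_pos: [0.5506, 0.1971, 0.0614]
ee_rot: [3.141, -0.001, -2.866]
ft_force: [-0.4, 0.8, -2.8]
width: 0.0373
finger_force: 1.5
```

Emit:
play_rows(motion=[{"dp":[0,0,0],"turn":[0,0,7],"hand":37.3},{"dp":[0,0,0],"turn":[0,0,14],"hand":37.3},{"dp":[0,0,0],"turn":[0,0,21],"hand":37.3},{"dp":[0,0,0],"turn":[0,0,28],"hand":37.3},{"dp":[0,0,0],"turn":[0,0,35],"hand":37.3},{"dp":[0,0,0],"turn":[0,0,42],"hand":37.3},{"dp":[0,0,0],"turn":[0,0,49],"hand":37.3},{"dp":[0,0,0],"turn":[0,0,56],"hand":37.3}])

```text
clock: 14.35
tcp_pos: [0.5506, 0.1972, 0.0612]
ee_rot: [-3.141, -0.001, 2.44]
ft_force: [0.0, 1.5, -3.5]
width: 0.0373
finger_force: 1.3
```

Emit:
play_rows(motion=[{"dp":[0,0,0],"turn":[0,0,7],"hand":37.3},{"dp":[0,0,0],"turn":[0,0,14],"hand":37.3},{"dp":[0,0,0],"turn":[0,0,21],"hand":37.3},{"dp":[0,0,0],"turn":[0,0,28],"hand":37.3},{"dp":[0,0,0],"turn":[0,0,35],"hand":37.3},{"dp":[0,0,0],"turn":[0,0,42],"hand":37.3},{"dp":[0,0,0],"turn":[0,0,49],"hand":37.3},{"dp":[0,0,0],"turn":[0,0,56],"hand":37.3}])

```text
clock: 15.02
tcp_pos: [0.5507, 0.1972, 0.0613]
ee_rot: [-3.141, 0.0, 1.462]
ft_force: [0.8, 0.3, -2.1]
width: 0.0376
finger_force: 1.4
```

```bash
python3 hd.py - wrist
```

```text
15.0167 F tool [0.35 0.73 2.06] T tool [-0.071  0.086 -0.012] [0.5507 0.1972 0.0613] yaw [-179.96    0.     83.79] w 0.03755142076327389 1.3709810984437354 q6 0.4092762972603018
wrist 5182 [(np.float64(0.092), 2080), (np.float64(0.152), 413), (np.float64(0.15), 378), (np.float64(0.148), 356)] med in .08-.11: 0.09283444060733304
```

Emit:
play_rows(motion=[{"dp":[0,0,0],"turn":[0,0,7],"hand":37.3},{"dp":[0,0,0],"turn":[0,0,14],"hand":37.3},{"dp":[0,0,0],"turn":[0,0,21],"hand":37.3},{"dp":[0,0,0],"turn":[0,0,28],"hand":37.3},{"dp":[0,0,0],"turn":[0,0,35],"hand":37.3},{"dp":[0,0,0],"turn":[0,0,42],"hand":37.3},{"dp":[0,0,0],"turn":[0,0,49],"hand":37.3},{"dp":[0,0,0],"turn":[0,0,56],"hand":37.3}])

```text
clock: 15.73
tcp_pos: [0.5505, 0.1971, 0.0612]
ee_rot: [-3.141, 0.001, 0.488]
ft_force: [-0.2, 0.9, -2.0]
width: 0.0371
finger_force: 1.5
```

Emit:
play_rows(motion=[{"dp":[0,0,0],"turn":[0,0,4],"hand":37.3},{"dp":[0,0,0],"turn":[0,0,4],"hand":37.3},{"dp":[0,0,0],"turn":[0,0,4],"hand":37.3},{"dp":[0,0,0],"turn":[0,0,4],"hand":37.3}])

```text
clock: 16.07
tcp_pos: [0.5509, 0.1972, 0.0618]
ee_rot: [-3.141, 0.0, 0.424]
ft_force: [-1.1, 0.3, -1.6]
width: 0.0376
finger_force: 0.4
```

```bash
python3 hd.py - wrist
```

```text
16.0667 F tool [-0.85 -0.68  1.59] T tool [ 0.147 -0.047 -0.029] [0.5509 0.1972 0.0618] yaw [-1.7999e+02  1.0000e-02  2.4320e+01] w 0.03756987471324399 0.4472043941314041 q6 1.4472307235716686
wrist 5045 [(np.float64(0.09), 1811), (np.float64(0.152), 391), (np.float64(0.092), 384), (np.float64(0.154), 356)] med in .08-.11: 0.09146467661240126
```

Sunk 15.5 mm. Clamping to hold.

Emit:
play_rows(motion=[{"dp":[0,0,0],"turn":[0,0,0],"hand":35},{"dp":[0,0,0],"turn":[0,0,0],"hand":34},{"dp":[0,0,0],"turn":[0,0,0],"hand":33},{"dp":[0,0,0],"turn":[0,0,0],"hand":33},{"dp":[0,0,0],"turn":[0,0,0],"hand":33},{"dp":[0,0,0],"turn":[0,0,0],"hand":33},{"dp":[0,0,0],"turn":[0,0,0],"hand":33},{"dp":[0,0,0],"turn":[0,0,0],"hand":33}], newtons=30)

```text
clock: 16.78
tcp_pos: [0.551, 0.1972, 0.0619]
ee_rot: [-3.141, -0.0, 0.422]
ft_force: [-2.3, 1.3, 1.4]
width: 0.0359
finger_force: 30.3
```

```bash
python3 hd.py - wrist; python3 hd.py - wrist scene; python3 - <<'E'
from h import *
for n in("scene",):
    im,d=cams.get_image(n)
    for t in("spanner_mid","relay_mid","masking_roll_mid"):
        for r in cams.look_for(t,n)[:1]: print(t,r)
E
```

```text
16.7833 F tool [-1.56 -2.12 -1.38] T tool [ 0.405 -0.104 -0.05 ] [0.551  0.1972 0.0619] yaw [-1.7999e+02 -1.0000e-02  2.4160e+01] w 0.03592011278305309 30.28846932342276 q6 1.450004507996459
wrist 4905 [(np.float64(0.09), 1896), (np.float64(0.152), 367), (np.float64(0.154), 364), (np.float64(0.15), 330)] med in .08-.11: 0.09137491557969098
16.8333 F tool [-0.45 -1.59 -1.35] T tool [ 0.391 -0.116 -0.039] [0.551  0.1972 0.0619] yaw [-179.99   -0.     24.16] w 0.0361640151970843 30.298960651271045 q6 1.4499919190287842
wrist 4853 [(np.float64(0.09), 1907), (np.float64(0.152), 370), (np.float64(0.154), 347), (np.float64(0.15), 327)] med in .08-.11: 0.09136128429252391
scene 148 [(np.float64(0.09), 23), (np.float64(0.092), 17), (np.float64(0.05), 5), (np.float64(0.138), 4)] med in .08-.11: 0.09172201777791307
spanner_mid {'position': [346.3, 229.7], 'conf': 0.72}
relay_mid {'position': [384.4, 196.6], 'conf': 0.78}
masking_roll_mid {'position': [302.3, 267.1], 'conf': 0.85}
```

The grip is firm at 30 N, the bolt is still, and the bystanders haven't moved. Handing in.

```bash
python3 -c "
from station import bot
print(bot.close_job())"
```

```text
the job is handed in; nothing more can be done
None
```

The bolt dropped into the thread when turned backward, then went forward about one full turn. It has sunk about 15.6 mm by the wrist camera and was held still at 30 N when I handed the job in at about 17 s; no verdict came back.

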